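# Hasp over the staple of the smith's long tool case

## Task

Two shut wooden cases stand on the silversmith's bench, a long one and a short one, each with its steel hasp swung open. Fasten the long case: swing its hasp over and press it down so that it lies flat on the lid with the staple through its slot. Leave the short case's hasp standing open as it is, and let go.

Things in the scene. Friction and masses are not known exactly. Their poses are not given: they have to be found in the camera images.
- long_hasp (a joint): Hasp angle, rad: 0 = shut, flat on the lid; 1.57 upright; starts leaning back from the staple at 1.75 to 2.1; stop at 2.5. Steel strap 36 mm wide, 4 thick, 100 from hinge line to rolled end; slot 24 x 16 centred 60 from the hinge line, plain tab from 72 to 100. The level hinge rubs (0.1 N m): the hasp stays where left, does not fall shut; 1 to 4 N moves it.
- long_staple (a point): Top of the steel wire staple on the long case's lid, 19.5 mm above the case top. Its x is level and points from the hasp's hinge to the staple, roughly away from the robot; y along the hinge line; z up. Loop 19 mm along x, 5 thick. Hinge line at x = -60, y = 0, z = -14.5 mm. With the hasp shut the strap's upper face is 7 mm above the case top and its tab lies at x = +12 to +40.
- long_case: Long wooden case, shut, fixed: 260 mm along y, 170 along x, top 90 above the bench. Origin: centre of the underside; axes as the staple's. Hasp at the middle of its length: hinge line at x = -30, staple at x = +30 mm. A fixed steel leaf 3 mm thick lies on top in front of the hinge (x = -68 to -34); a loose 12 mm thick punch lies on the lid at y = +90.
- short_hasp_end (a point): Middle of the rolled free end of the short case's hasp. That hasp is like the long case's, also stands open at 1.75 to 2.1 rad, and must be left alone. The short case, fixed, is 150 mm long, 170 deep, 90 high, with the hasp at the middle of its length.

How it is judged (in metres and radians):
At the end, for the whole second after the job is handed in: The long case's hasp lies over its staple, within 0.18 rad (10 degrees) of flat, and is at rest; the free end of the short case's hasp is within 30 mm of where it started (value of joint long_hasp below 0.18 rad and velocity of joint long_hasp between -0.05 and 0.05 rad/s and distance of short_hasp_end from where it was at the start of the episode below 0.03 m); the robot touches nothing.
It fails at once if the short case's hasp is moved (its free end by more than 30 mm) (distance of short_hasp_end from where it was at the start of the episode above 0.03 m).
It also fails if it takes over 35 s, if anything falls off the work surface, if the arm or the gripper's body presses on something with over 40 N, if the wrist force passes 120 N, or if a joint passes its speed limit or range.

## Robot

A 6-joint arm with a two-finger parallel gripper is mounted at the origin on the work surface. World frame = base frame: x ahead of the robot, y to its left, z up, the work surface at z = 0. Lengths are in mm, angles in degrees, forces in N, time in s.
With the tool pointing down it reaches from about 275 to 750 mm from the base axis. Payload 10.2 kg.
Tool frame: the origin (TCP) lies at the centre of the arm's flange, where the gripper is bolted on; the fingertips stand 166 mm ahead of it and the grasp point (between the pads) lies 147 mm ahead of it; z points along the fingers, y is the line along which they close (so a half turn about z gives the same grasp; the last joint's range is limited). The gripper opens to 88 mm and grips with 3 to 60 N. Pads are 18 mm wide; open, the fingers measure 123 mm over their backs; the gripper's body (75 mm by 187 mm) begins 45 mm behind the grasp point.
Start: joints at [54.236, 17.928, 85.812, -0, 76.261, -12.8], TCP at [204.845, 483.395, 404.72] pointing down, gripper open.
Joint ranges: [-168.41, 168.41], [-55.51, 124.54], [10.69, 146.95], [-70.63, 250.63], [1, 178], [-165.06, 165.06]. Speed limits (degrees/s): [136.94, 136.94, 172.46, 180, 180, 180].

## Interface

Orientations are given as a 3x3 rotation matrix whose columns are the frame's x, y, z axes.
In Python, from workcell import ctrl gives the robot as it stands. The module is installed in compiled form; this text tells all that it offers.
- The arm moves only by the tool arm_command, never from a script. Its argument "motion" is one flat list of numbers, 7 for each row, row after row: the shift along the world's x, y, z in mm, then the turn, a rotation vector about the world's x, y, z in degrees, then the closure, from 0 (fully open) to 1 (shut). A call has 1 to 8 rows; each row is the pose to reach, as a shift and turn from the pose commanded when the call began; what a row does not reach only later rows make up. A row lasts 1/8 s, in which the tool goes at most 62.5 mm and 10.7 degrees, less where a joint would pass 70% of its speed; a pose out of reach is approached as far as the arm can. A call with a gripper value outside its range is refused whole. The fingers move at their own pace and stop on an object; "squeeze" is the grip in N (left out, the last holds). Time passes only in rows, so rows that repeat a pose let the fingers close. It gives the time, the measured TCP pose, the force, the opening and the grip force at its end, in the units of the state.
- ctrl.get_obs(): the state, without advancing time (a new reading comes with each control period).
- ctrl.capture(name): name is "scene" or "top"; returns the picture (420x560x3 uint8, red, green, blue); there is no depth.
- ctrl.camera_info(name): a dict with "fx", "fy", "cx", "cy" (pixels), "R" (3x3) and "t" (3): a world point X has camera coordinates R X + t. Camera axes: x right, y down, z forward; pixel columns grow to the right and rows downward; lengths in mm; the calibration is good to about 2 mm. A picture is of the moment at which its call begins. camera_info takes no time and is no camera call.
- ctrl.sign_off(): hands the job in; it is judged then, once.
The state is a dict: "time_s": time; "qpos": joint angles; "dq": joint speeds; "effort": joint torques, N m; "tcp_pos": TCP position; "tool_rot": TCP orientation; "contact_force": force on the tool from outside, world axes, zero at the start; "moment": the same for the moment, N m; "gripper_width": finger opening in mm; "finger_force": force on a finger pad.
Only numpy, scipy, OpenCV 4.12 (cv2) and the standard library are available. Lean on these libraries where they do the work, as an engineer would, in place of code of your own. Each camera call takes 0.05 s, during which the arm holds its last target. There are 200 camera calls.

## Working session

There is one attempt and no reset: what is moved stays moved. The work goes in short steps, Python scripts to look and compute and a tool call to move; the robot and the scene stay as the last step left them, time stands still between calls to the robot, and variables do not carry over. Pictures are saved under pics/ and viewed, at most 10 in all, crops included, and the job is handed in when it is done.

Besides the shell and the picture viewer there is one more tool, called after "Request:" as name(argument=value, ...), one argument or row to a line, values as JSON. arm_command: Moves the arm, as the interface text tells. Its arguments: {"type":"object","properties":{"motion":{"type":"array"},"squeeze":{"type":"number"}},"required":["motion"]}

```bash
mkdir -p pics; python3 - <<'E'
from workcell import ctrl
import cv2,json
for n in ("scene","top"):
    im=ctrl.capture(n); cv2.imwrite(f"pics/{n}0.png",im[:,:,::-1])
    c=ctrl.camera_info(n); print(n,{k:(v.round(3).tolist() if hasattr(v,'round') and hasattr(v,'tolist') else v) for k,v in c.items()})
o=ctrl.get_obs(); print(o)
E
```

```text
scene {'fx': 414.2978104625733, 'fy': 414.2978104625733, 'cx': 271.4146149476639, 'cy': 208.0438490213148, 'R': [[-0.413, 0.911, -0.006], [0.786, 0.353, -0.508], [-0.461, -0.215, -0.861]], 't': [256.426, -423.111, 1206.722]}
top {'fx': 534.8550344660207, 'fy': 534.8550344660207, 'cx': 280.5046025981224, 'cy': 210.3167256280209, 'R': [[-0.017, -1.0, 0.014], [-0.986, 0.015, -0.165], [0.165, -0.016, -0.986]], 't': [-16.886, 632.579, 791.385]}
{'time_s': 0.1, 'qpos': array([ 5.42381989e+01,  1.79551271e+01,  8.58482372e+01, -9.46458777e-05,
        7.62639138e+01, -1.28009038e+01]), 'dq': array([-0.02520699, -0.1273239 , -0.20536494,  0.06082242,  0.08400014,
       -0.0800162 ]), 'effort': array([ 2.75068502e-03, -4.02807462e+01, -2.52641934e+01,  6.95622177e-02,
        3.42294085e-02, -9.18173851e-05]), 'tcp_pos': array([204.80255474, 483.36673204, 404.23744725]), 'tool_rot': array([[-9.20771367e-01,  3.90102065e-01, -6.84934797e-04],
       [ 3.90102581e-01,  9.20770909e-01, -9.53766990e-04],
       [ 2.58601563e-04, -1.14539617e-03, -9.99999311e-01]]), 'contact_force': array([ 0.50808166,  0.34981003, -0.33547905]), 'moment': array([ 0.01740153,  0.01586223, -0.02400319]), 'finger_force': 0.0, 'gripper_width': 88.02491700983215}
```

View pics/scene0.png

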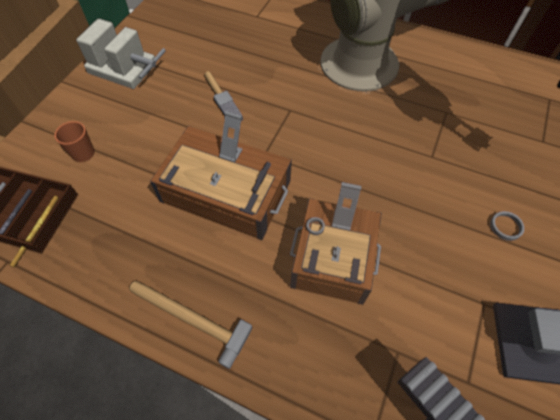

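View pics/top0.png

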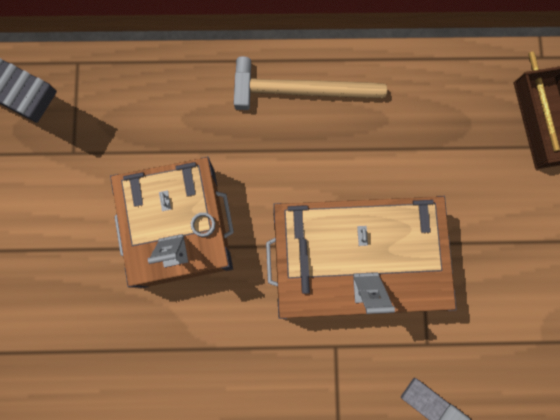

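```bash
cat > h.py <<'E'
import numpy as np
from workcell import ctrl
C={n:ctrl.camera_info(n) for n in("scene","top")}
def ray(n,u,v):
    c=C[n];R=np.array(c["R"]);t=np.array(c["t"])
    return -R.T@t, R.T@np.array([(u-c["cx"])/c["fx"],(v-c["cy"])/c["fy"],1])
def onz(n,u,v,z):
    o,d=ray(n,u,v);return o+d*(z-o[2])/d[2]
def tri(a,b):
    o1,d1=ray("scene",*a);o2,d2=ray("top",*b)
    s=np.linalg.lstsq(np.c_[d1,-d2],o2-o1,rcond=None)[0]
    p,q=o1+s[0]*d1,o2+s[1]*d2
    return (p+q)/2,np.linalg.norm(p-q)
def px(n,X):
    c=C[n];q=np.array(c["R"])@X+c["t"];return c["fx"]*q[0]/q[2]+c["cx"],c["fy"]*q[1]/q[2]+c["cy"]
E
python3 - <<'E'
import cv2,numpy as np
a=cv2.imread("pics/scene0.png")[95:235,145:295]; b=cv2.imread("pics/top0.png")[190:325,265:465]
A=cv2.resize(a,None,fx=4,fy=4,interpolation=cv2.INTER_CUBIC)
B=cv2.resize(b,None,fx=4,fy=4,interpolation=cv2.INTER_CUBIC)
cv2.imwrite("pics/ca.png",A);cv2.imwrite("pics/cb.png",B)
E
```

```text
(no output)
```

View pics/ca.png

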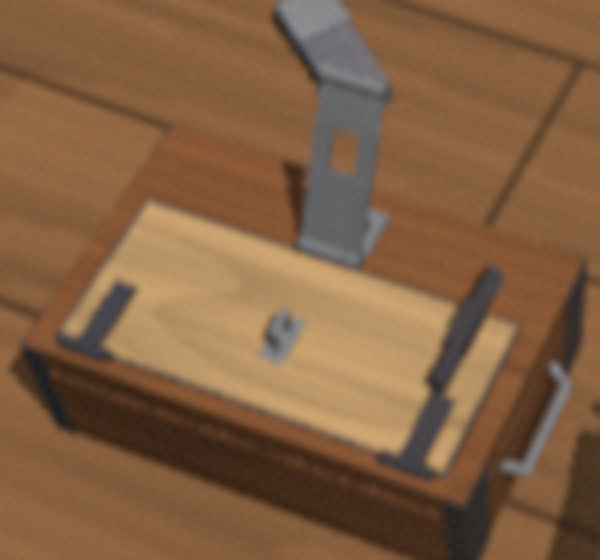

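View pics/cb.png

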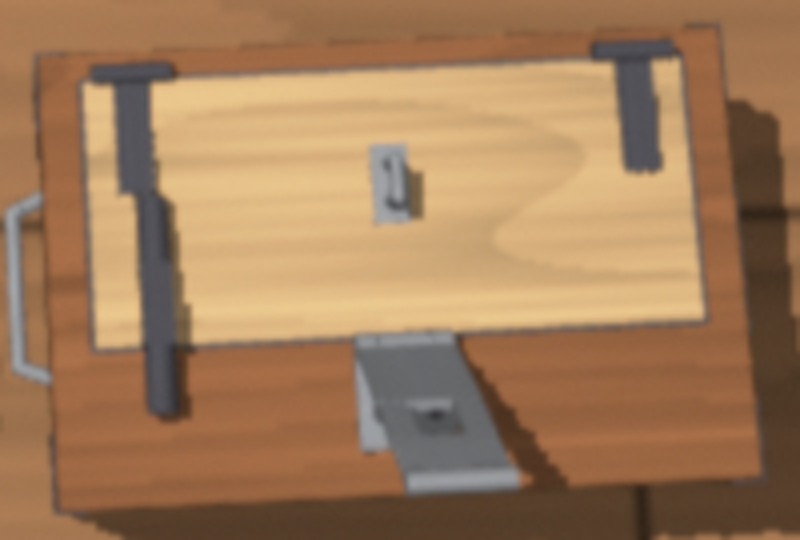

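```bash
python3 - <<'E'
from h import *
T=lambda u,v:((u+.5)/4-.5+265,(v+.5)/4-.5+190)
S=lambda u,v:((u+.5)/4-.5+145,(v+.5)/4-.5+95)
np.set_printoptions(precision=1,suppress=True)
c=[onz("top",*T(*p),90) for p in((36,55),(718,25),(763,478),(57,510))]
print(np.array(c)); l=[np.linalg.norm(c[i]-c[(i+1)%4]) for i in range(4)];print(np.array(l))
ctr=sum(c)/4
ey=(c[0]-c[1])+(c[3]-c[2]); ey/=np.linalg.norm(ey); ex=np.array([ey[1],-ey[0],0])
print("ctr",ctr,"ex",ex,"yaw",np.degrees(np.arctan2(ex[1],ex[0])))
print("staple pred",ctr+30*ex+[0,0,19.5],"hinge pred",ctr-30*ex)
print("staple obs",onz("top",*T(393,170),109.5),onz("top",*T(390,183),90))
print("hinge obs",onz("top",*T(405,338),95))
h=[tri(S(318,80),T(408,480)),tri(S(387,92),T(518,474))]
print("end",h); e=(h[0][0]+h[1][0])/2
hl=ctr-30*ex; hl[2]=95
d=e-hl; print("rel",d@ex,d@ey,d[2],np.linalg.norm(d),np.arctan2(d[2],d@ex))
# short hasp end, rough
print("short",tri((349,187),(168,249)))
E
```

```text
[[ 636.8  -16.3   90. ]
 [ 644.5 -275.7   90. ]
 [ 475.  -280.8   90. ]
 [ 468.1  -21.4   90. ]]
[259.5 169.6 259.5 168.8]
ctr [ 556.1 -148.5   90. ] ex [1. 0. 0.] yaw 1.6198826021101516
staple pred [ 586.1 -147.7  109.5] hinge pred [ 526.1 -149.4   90. ]
staple obs [ 588.6 -146.2  109.5] [ 586.1 -148.2   90. ]
hinge obs [ 528.1 -150.4   95. ]
end [(array([ 485.6, -148.2,  189.9]), np.float64(33.23217754016407)), (array([ 474.2, -154. ,  175.1]), np.float64(36.23033178435008))]
rel -46.23238618164747 -0.4050353337236215 87.51787450010735 98.97967439170071 2.056797239819913
short (array([559.1, 124.9, 193.8]), np.float64(7.261654665212299))
```

Request:
arm_command(
  motion=[15,-48,0,0,0,3,1,30,-96,0,0,0,6,1,45,-144,0,0,0,9,1,60,-192,0,0,0,12,1,75,-240,0,0,0,15,1,90,-288,0,0,0,18,1,105,-336,0,0,0,21,1,120,-384,0,0,0,24.6,1],
  squeeze=20,
)

```text
time_s: 1.1
tcp_pos: [324.9, 97.8, 404.7]
tool_rot: [[-1.0, -0.031, 0.0], [-0.031, 1.0, 0.0], [-0.0, 0.0, -1.0]]
contact_force: [1.4, 0.2, 0.1]
gripper_width: 10.1
finger_force: 0.0
```

Request:
arm_command(
  motion=[15,-48,0,0,0,0,1,30,-96,0,0,0,0,1,45,-144,0,0,0,0,1,60,-192,0,0,0,0,1,75,-248,0,0,0,0,1,75,-248,0,0,0,0,1,75,-248,0,0,0,0,1],
)

```text
time_s: 1.98
tcp_pos: [399.7, -148.3, 404.4]
tool_rot: [[-1.0, -0.028, -0.001], [-0.028, 1.0, 0.001], [0.001, 0.001, -1.0]]
contact_force: [0.0, 0.4, -0.1]
gripper_width: 0.5
finger_force: 0.0
```

Request:
arm_command(
  motion=[20,-2,-20,0,0,0,1,40,-3,-45,0,0,0,1,40,-3,-73,0,0,0,1,55,-2,-73,0,0,0,1,70,-2,-73,0,0,0,1,85,-1,-70,0,0,0,1,100,-1,-62,0,0,0,1,116,-1,-55,0,0,0,1],
)

```text
time_s: 2.98
tcp_pos: [516.0, -148.0, 350.0]
tool_rot: [[-1.0, -0.03, -0.001], [-0.03, 1.0, 0.0], [0.001, 0.0, -1.0]]
contact_force: [-0.7, -0.1, -0.2]
gripper_width: 0.3
finger_force: 0.6
```

```bash
python3 - <<'E'
from workcell import ctrl
import cv2,numpy as np
a=ctrl.capture("scene")[60:260,130:330,::-1]; b=ctrl.capture("top")[170:370,260:460,::-1]
cv2.imwrite("pics/m1.png",cv2.resize(np.hstack([a,b]),None,fx=2,fy=2,interpolation=cv2.INTER_CUBIC))
E
```

```text
(no output)
```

View pics/m1.png

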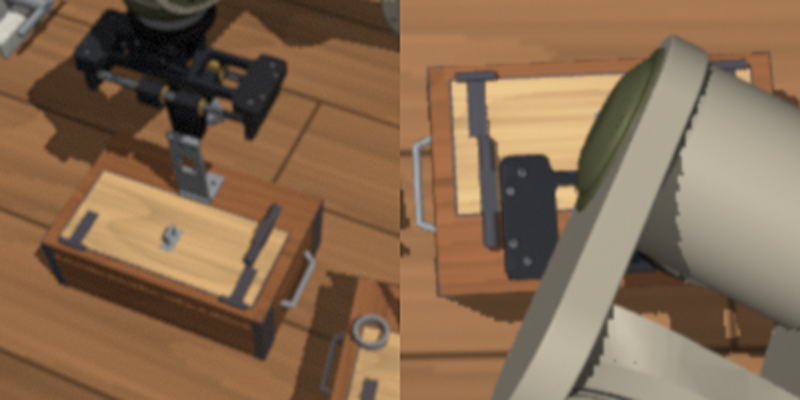

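The left half of the picture shows the long hasp pushed about upright, around (187,160), with the closed fingers behind it. I'll follow the arc over and down.

Request:
arm_command(
  motion=[12,1,0,0,0,0,1,23,1,-3,0,0,0,1,34,1,-6,0,0,0,1,45,1,-11,0,0,0,1,55,2,-17,0,0,0,1,64,2,-24,0,0,0,1,72,2,-32,0,0,0,1,80,2,-41,0,0,0,1],
)

```text
time_s: 4.08
tcp_pos: [596.4, -147.6, 308.1]
tool_rot: [[-1.0, -0.029, 0.0], [-0.029, 1.0, -0.0], [-0.0, -0.0, -1.0]]
contact_force: [-1.1, -0.1, -0.0]
gripper_width: 0.4
finger_force: 0.3
```

Request:
arm_command(
  motion=[6,1,-11,0,0,0,1,11,1,-22,0,0,0,1,14,1,-30,0,0,0,1,16,1,-38,0,0,0,1,17,1,-43,0,0,0,1,17,1,-45,0,0,0,1],
)

```text
time_s: 4.82
tcp_pos: [612.9, -146.6, 263.9]
tool_rot: [[-1.0, -0.029, 0.001], [-0.029, 1.0, -0.0], [-0.001, -0.0, -1.0]]
contact_force: [-3.2, 0.3, 5.4]
gripper_width: 0.2
finger_force: 2.7
```

```bash
python3 - <<'E'
from workcell import ctrl
import cv2
a=ctrl.capture("scene")[60:260,130:330,::-1]
cv2.imwrite("pics/m2.png",cv2.resize(a,None,fx=3,fy=3,interpolation=cv2.INTER_CUBIC))
E
```

```text
(no output)
```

View pics/m2.png

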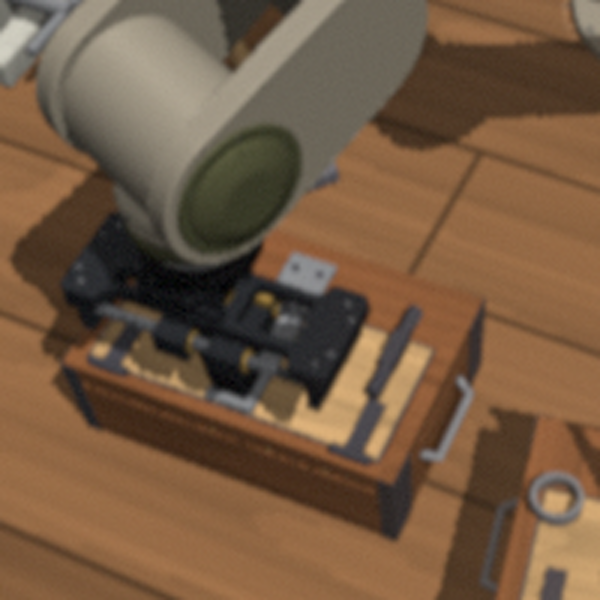

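The hasp's end shows at about (232,400), nearly flat under the fingers, and the force is 5 N. I'll press 2 mm more and then lift straight up.

Request:
arm_command(
  motion=[0,0,-1,0,0,0,1,0,0,-2,0,0,0,1,0,0,-2,0,0,0,1],
)

```text
time_s: 5.25
tcp_pos: [612.9, -146.6, 263.4]
tool_rot: [[-1.0, -0.029, 0.002], [-0.029, 1.0, -0.001], [-0.002, -0.001, -1.0]]
contact_force: [-4.6, 1.2, 9.6]
gripper_width: 0.5
finger_force: 5.3
```

Request:
arm_command(
  motion=[0,0,10,0,0,0,1,0,0,40,0,0,0,1,0,0,90,0,0,0,1,0,0,140,0,0,0,1,-50,0,150,0,0,0,1,-100,0,150,0,0,0,1,-150,0,150,0,0,0,1,-200,0,150,0,0,0,1],
)

```text
time_s: 6.25
tcp_pos: [411.2, -146.3, 412.1]
tool_rot: [[-1.0, -0.029, 0.001], [-0.029, 1.0, -0.001], [-0.001, -0.001, -1.0]]
contact_force: [0.8, 0.4, 0.5]
gripper_width: 0.4
finger_force: 0.0
```

Request:
arm_command(
  motion=[-40,0,0,0,0,0,1,-80,0,0,0,0,0,1,-80,0,0,0,0,0,1,-80,0,0,0,0,0,1],
)

```text
time_s: 6.75
tcp_pos: [333.3, -146.7, 412.1]
tool_rot: [[-1.0, -0.028, 0.001], [-0.028, 1.0, -0.001], [-0.001, -0.001, -1.0]]
contact_force: [0.5, 0.7, 0.2]
gripper_width: 0.1
finger_force: 0.0
```

```bash
python3 - <<'E'
from workcell import ctrl
import cv2
a=ctrl.capture("scene")[95:305,145:405,::-1]
cv2.imwrite("pics/m3.png",cv2.resize(a,None,fx=2.8,fy=2.8,interpolation=cv2.INTER_CUBIC))
E
```

```text
(no output)
```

View pics/m3.png

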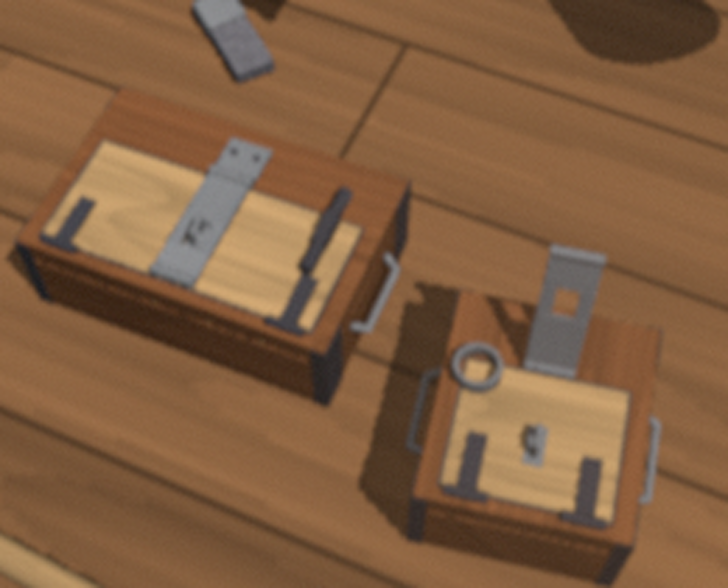

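The long hasp lies over its staple, with its end at about (175,278) and the staple in the slot at (195,232). The short hasp still stands open. I'll check the angle numerically.

```bash
python3 - <<'E'
from h import *
ex=np.array([.9996,.0283,0]);H=np.array([526.4,-149.4,95])
for th in(0,.1,.18,.3):
    u,v=px("scene",H+100*np.array([ex[0]*np.cos(th),ex[1]*np.cos(th),np.sin(th)]));print(th,(u-145)*2.8,(v-95)*2.8)
E
```

```text
0 171.44808385671897 274.92457534703607
0.1 169.8469099619954 267.1362789602159
0.18 169.00641767495503 260.0931724251503
0.3 168.51506948792496 248.266523184016
```

```bash
python3 -c "
from workcell import ctrl
print(ctrl.sign_off())"
```

```text
the job is handed in; nothing more can be done
None
```

The long case is fastened: its hasp lies flat on the lid with the staple through the slot. The short case's hasp still stands open, the arm is clear, and I handed the job in at about 7 s; sign-off returned no verdict.

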